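# Open a bench photometer and seat its sample vial

### The job

The sample vial in the bench photometer has caught on the clips of its well and stands too high under the light cover. Press the release tab in front of the cover so that the cover springs up, push the cover right back until it stays fully open, then press the vial straight down until it is fully home in its well. Nothing needs to be gripped: never pull the vial up or out of the well, and leave the things round the photometer where they are.

Things in the scene. Friction and masses are not known exactly. Their poses are not given: they have to be found in the camera images.
- photometer: light grey bench photometer, fixed, 236 long (x) x 132 wide (y) x 70 mm high. Origin: on the bench, mid width, 135 mm behind its low front edge; x points from the front to the hinge, y left, z up. The front panel slopes up to the flat deck (70 mm high, x=-66 to 101 mm). On the deck: release tab (x=-60 to -22), then the dark light cover (shut: x=-9 to 95, 80 wide, top 106 mm above the bench)
- release_tab (a joint): angle (rad) of the release tab, a dark rocker pad 38 (x) x 34 mm (y) in front of the cover: 0 = up, grows when pressed down, stop at 0.28. Axis along y at its rear edge (photometer x=-24 mm, 73 mm above the bench). It lets the cover go by about 0.15, 3 mm down at mid pad, 5 to 8 N; a spring lifts it again
- tab_top (a point): middle of the release tab's top face, 21 mm in front of its axis; 77 mm above the bench when not pressed
- lid (a joint): opening angle (rad) of the light cover, a hollow box 104 x 80 x 35 mm open below, hinged at its rear: 0 = shut and latched, stop at 1.9 = fully open, leaning back. When let go a spring pin lifts it (in about 0.5 s) to roughly 0.8, where it rests. From there push it: about 1 N at its front edge, damped hinge. Above roughly 1.3 it sinks open by its weight and stays
- hinge_line (a point): point on the cover's hinge axis in the middle of the width, photometer x=95 mm, 71.5 mm above the bench; the axis runs along the photometer's y
- lid_lip (a point): middle of the front edge of the cover's finger lip, moving with it; shut: 116 mm in front of the hinge line, 10 mm above it, 81.5 mm above the bench. The lip is 56 mm wide with a round front edge 6 mm thick, 12 mm out from the front wall; push it from the front or below. A latch tongue 10 mm wide hangs 22 mm below the front wall's lower edge at mid width
- well_mouth (a point): centre of the vial well's mouth on the deck, 70 mm above the bench, photometer x=37 mm, 58 mm in front of the hinge line. The well is 29 mm wide and 42 mm deep; its floor is 28 mm above the bench
- vial: clear glass vial with black cap, 27 mm across, 60 high, origin at the centre of its underside, z up; upright in the well under the cover. At first spring clips hold its underside about 9 mm above the well's floor, cap (22 mm across) about 27 mm above the deck; fully home it stands on the floor, cap 18 mm above the deck. Passing the clips takes 3 to 8 N, then it goes freely to the floor
- spare_vial: bystander: sample vial with white cap, 27 mm across, 60 mm high, standing to the left of the photometer; origin at the centre of its underside, z up
- beaker: bystander: clear beaker, 62 mm across, 81 mm high, standing to the right of the photometer's rear end; origin at the centre of its underside, z up
- marker: bystander: marker pen, 138 x 17 x 19 mm, lying to the left of the photometer's front; origin at the middle of its underside

How it is judged:
On the way, in this order (a step that is already met when the one before it is completed fails the run):
1. the release tab is pressed down (value of joint release_tab above 0.08 rad).
2. the cover springs up (value of joint lid above 0.5 rad), for 0.05 s.
3. the cover is pushed fully open and stays there, the vial still standing high (value of joint lid above 1.75 rad and z of vial in the frame of photometer above 0.034 m), for 0.2 s.
At the end, for the whole second after the job is handed in: The cover is fully open (lid at least 1.75 rad), the release tab is up again (under 0.04 rad), and the vial stands upright in its well with its underside no more than 2 mm above the well's floor, at rest (value of joint lid above 1.75 rad and value of joint release_tab below 0.04 rad and z of vial in the frame of photometer between 0.026 and 0.03 m and horizontal distance between vial and well_mouth below 0.004 m and angle between vial's own z axis and vertical below 0.06 rad and linear speed of vial below 0.02 m/s); the robot touches nothing.
It fails at once if the vial is pulled up out of its well (z of vial in the frame of photometer above 0.043 m).
It fails at once if the spare vial is moved or knocked over (distance of spare_vial from where it was at the start of the episode above 0.015 m or angle between spare_vial's own z axis and vertical above 0.3 rad).
It fails at once if the beaker is moved or knocked over (distance of beaker from where it was at the start of the episode above 0.015 m or angle between beaker's own z axis and vertical above 0.3 rad).
It fails at once if the marker is moved (distance of marker from where it was at the start of the episode above 0.02 m).
It also fails if it takes over 48 s, if anything falls off the work surface, if the arm or the gripper's body presses on something with over 40 N, if the wrist force passes 120 N, or if a joint passes its speed limit or range.

### The arm

A 7-joint arm with a two-finger parallel gripper is mounted at the origin on a cart in front of the work surface, level with it; the furniture and walls round the work are solid. World frame = base frame: x ahead of the robot, y to its left, z up, the work surface at z = 0. Lengths are in m, angles in rad, forces in N, time in s.
With the tool pointing down it reaches from about 0.35 to 0.9 m from the base axis. Payload 8.1 kg.
Tool frame: the origin (TCP) lies midway between the tips of the shut fingers; the grasp point (between the pads) lies 19 mm behind it; z points along the fingers, y is the line along which they close (so a half turn about z gives the same grasp; the last joint's range is limited). The gripper opens to 92 mm and grips with 3 to 60 N. Pads are 19 mm wide; open, the fingers measure 130 mm over their backs; the gripper's body (75 mm by 190 mm) begins 47 mm behind the grasp point.
Start: joints at [1.214, 0.434, 0.025, 1.573, -0.012, 1.134, -0.075], TCP at [0.157, -0.605, 0.227] pointing down, gripper open.
Joint ranges: [-2.62, 2.62], [-0.44, 2.09], [-1.27, 1.32], [0.08, 2.57], [-1.32, 4.46], [0.12, 2], [-2.74, 2.74]. Speed limits (rad/s): [2.22, 2.22, 3.01, 3.01, 3.14, 3.14, 3.14].

### API

Orientations are given as a rotation vector (axis times angle).
In Python, from cell import arm gives the robot as it stands.
- The arm moves only by the tool send_rows, never from a script. Its argument "increments" is a list of rows, each a list of 3 entries, a list of its own where there are three numbers: the finger opening in cm, from 0 to 9.18, then the shift along the tool's x, y, z in cm, then the turn, a rotation vector about the tool's x, y, z in rad. A call has 1 to 5 rows; each row shifts and turns the commanded pose from where the row before left it, along the tool's axes as they then stand; what a row does not reach is not made up. A row lasts 1/10 s, in which the tool goes at most 50 mm and 8.59 degrees, less where a joint would pass 70% of its speed; a pose out of reach is approached as far as the arm can. A call is refused whole if a number of a shift passes 5 or a number of a turn 0.15, either way. A call with a gripper value outside its range is refused whole. The fingers move at their own pace and stop on an object; "force" is the grip in N (left out, the last holds). Time passes only in rows, so rows that do not move let the fingers close. It gives the time, the measured TCP pose, the force, the opening and the grip force at its end, in the units of the state.
- arm.observe(): the state, without advancing time (a new reading comes with each control period).
- arm.get_image(name): name is "side" or "top" or "wrist"; returns the picture (400x640x3 uint8, red, green, blue); there is no depth.
- arm.camera_params(name): a dict with "camera_matrix" (3x3 intrinsics, pixels), "R" (3x3) and "t" (3): a world point X has camera coordinates R X + t. Camera axes: x right, y down, z forward; pixel columns grow to the right and rows downward; lengths in m; the calibration is good to about 2 mm. A picture is of the moment at which its call begins: read the wrist's pose just before it. camera_params takes no time and is no camera call; for the wrist camera it gives the pose at the moment of the call.
- arm.sign_off(): hands the job in; it is judged then, once.
The state is a dict: "clock": time; "joints": joint angles; "dq": joint speeds; "joint_efforts": joint torques, N m; "position": TCP position; "ee_rot": TCP orientation; "force": force on the tool from outside, world axes, zero at the start; "ft_torque": the same for the moment, N m; "width": opening from 0.0 (shut) to 1.0 (fully open); "gripper_force": force on a finger pad.
Only numpy, scipy, OpenCV 4.12 (cv2) and the standard library are available. Lean on these libraries where they do the work, as an engineer would, in place of code of your own. Each camera call takes 0.05 s, during which the arm holds its last target. There are 200 camera calls.

## Working session

There is one attempt and no reset: what is moved stays moved. The work goes in short steps, Python scripts to look and compute and a tool call to move; the robot and the scene stay as the last step left them, time stands still between calls to the robot, and variables do not carry over. Pictures are saved under pics/ and viewed, at most 10 in all, crops included, and the job is handed in when it is done.

Besides the shell and the picture viewer there is one more tool, called as a command line: name --argument value ..., lists and objects as JSON in quotes. send_rows: Moves the arm, as the interface text tells. Its arguments: {"type":"object","properties":{"increments":{"type":"array"},"force":{"type":"number"}},"required":["increments"]}

```bash
mkdir -p pics; python3 - <<'E'
from cell import arm
import cv2,numpy as np
s=arm.observe();print(s)
for n in("side","top"):
    im=arm.get_image(n);cv2.imwrite(f"pics/{n}0.png",im[:,:,::-1])
    p=arm.camera_params(n);print(n,{k:np.round(v,4).tolist() for k,v in p.items()})
E
```

```text
{'clock': 0.0, 'joints': array([ 1.21442098,  0.435232  ,  0.02494987,  1.57410426, -0.01159524,
        1.13399056, -0.07509811]), 'dq': array([ 1.86511803e-03, -9.08015398e-05, -2.25011730e-04, -3.23609911e-04,
        6.24584176e-05,  2.15011300e-03,  1.42286018e-03]), 'joint_efforts': array([ 4.39414480e-04, -6.67847013e+01,  9.84627642e-01, -3.14455676e+01,
       -6.07424229e-02,  4.29170066e-02,  1.72022424e-04]), 'position': array([ 0.15673891, -0.60449505,  0.22593633]), 'ee_rot': array([-3.11480442e+00, -3.97293923e-01,  5.30968430e-04]), 'force': array([-1.00106006,  0.67807817, -0.44107559]), 'ft_torque': array([0.01898209, 0.00644428, 0.04299748]), 'gripper_force': 0.0, 'width': 1.0001726198518799}
side {'camera_matrix': [[511.3038, 0.0, 320.228], [0.0, 511.3038, 197.7107], [0.0, 0.0, 1.0]], 'R': [[-0.9896, -0.144, -0.0067], [-0.0886, 0.6439, -0.7599], [0.1137, -0.7514, -0.65]], 't': [0.6215, 0.0136, 1.3766]}
top {'camera_matrix': [[492.5154, 0.0, 319.1446], [0.0, 492.5154, 191.3906], [0.0, 0.0, 1.0]], 'R': [[-0.0401, -0.9992, -0.0035], [-0.9767, 0.0399, -0.2107], [0.2107, -0.005, -0.9775]], 't': [0.1925, 0.5602, 1.1444]}
```

View pics/side0.png

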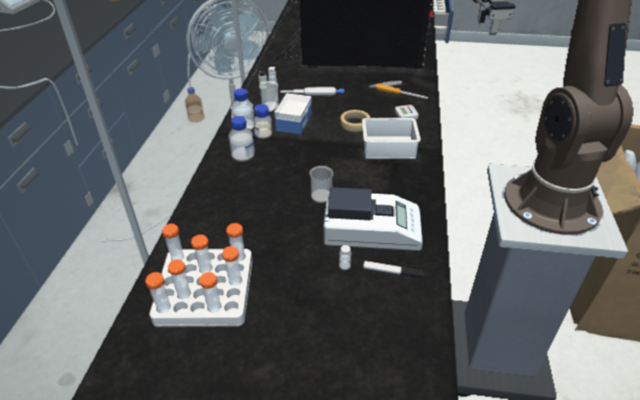

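View pics/top0.png

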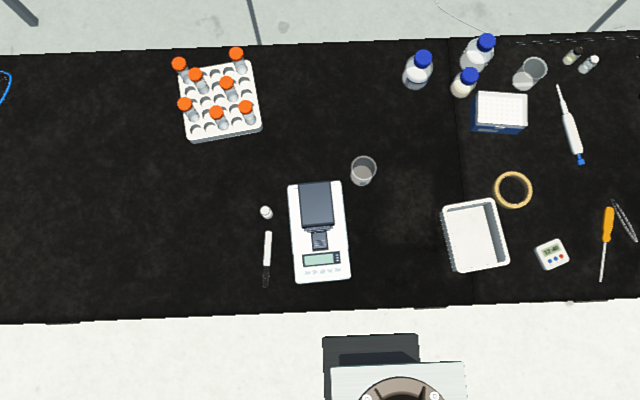

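The side view shows the photometer at about (373,220), with the spare vial at (345,257), marker at (390,268) and beaker at (321,183). In the top view the photometer covers (288–351, 180–283): cover about (316,205), tab about (319,240), front towards the robot.

```bash
cat > h.py <<'E'
import numpy as np,cv2
def ray(p,u,v,z):
    K,R,t=p["camera_matrix"],p["R"],p["t"]
    d=R.T@np.linalg.inv(K)@[u,v,1.];c=-R.T@t
    return c+d*(z-c[2])/d[2]
def proj(p,X):
    q=p["camera_matrix"]@(p["R"]@np.asarray(X)+p["t"]);return q[:2]/q[2]
E
python3 - <<'E'
from cell import arm
from h import *
p=arm.camera_params("top");im=cv2.imread("pics/top0.png")
g=cv2.cvtColor(im,cv2.COLOR_BGR2GRAY)
roi=np.zeros_like(g);roi[172:292,280:352+6]=255
m=cv2.inRange(g,150,255)&roi
c=max(cv2.findContours(m,0,2)[0],key=cv2.contourArea)
hull=cv2.convexHull(c);print("hull",cv2.approxPolyDP(hull,3,True).reshape(-1,2).tolist())
for z in(0,.07):
    pts=np.array([ray(p,*q[0],z)[:2] for q in hull],np.float32)
    print(z,cv2.minAreaRect(pts))
inside=cv2.fillConvexPoly(np.zeros_like(g),hull,255)
d=cv2.inRange(g,0,110)&inside
for c in cv2.findContours(d,0,2)[0]:
    if cv2.contourArea(c)>60: print(cv2.boundingRect(c),cv2.minAreaRect(c),[ray(p,*q,.106).round(4).tolist() for q in cv2.boxPoints(cv2.minAreaRect(c))])
cv2.imwrite("pics/crop0.png",cv2.resize(im[165:295,255:385],None,fx=4.5,fy=4.5,interpolation=cv2.INTER_CUBIC))
E
```

```text
hull [[339, 181], [350, 276], [298, 283], [287, 188]]
0 ((0.47891923785209656, 0.17587274312973022), (0.25049495697021484, 0.14056435227394104), 3.143998861312866)
0.07 ((0.46957477927207947, 0.1758631467819214), (0.23632487654685974, 0.13261288404464722), 3.1439998149871826)
(302, 251, 38, 16) ((320.923583984375, 258.5941162109375), (11.86770248413086, 37.1122932434082), 84.0938491821289) [[0.4115, 0.2153, 0.106], [0.4168, 0.1305, 0.106], [0.3899, 0.1291, 0.106], [0.3846, 0.2134, 0.106]]
(311, 228, 17, 23) ((318.96197509765625, 238.96701049804688), (21.872844696044922, 15.460609436035156), 85.91438293457031) [[0.4705, 0.1934, 0.106], [0.4716, 0.1577, 0.106], [0.4211, 0.1563, 0.106], [0.42, 0.1917, 0.106]]
(298, 181, 37, 48) ((315.7674255371094, 204.807861328125), (45.366153717041016, 32.85135269165039), 84.5596694946289) [[0.5781, 0.2207, 0.106], [0.5825, 0.1433, 0.106], [0.4747, 0.1382, 0.106], [0.4705, 0.214, 0.106]]
```

View pics/crop0.png

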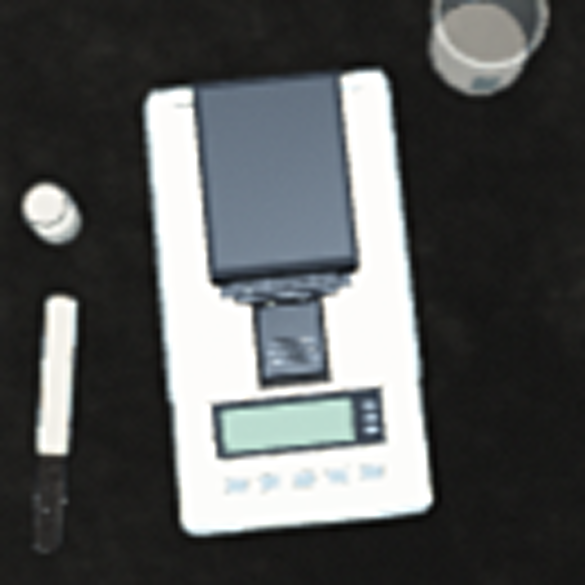

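send_rows --increments '[[0, [3, 0, 0], [0, 0, 0.1]], [0, [4, -1, 0], [0, 0, 0.1]], [0, [4, -2, 0], [0, 0, 0]], [0, [4, -2, 0], [0, 0, 0]], [0, [3, -3, 0], [0, 0, 0]]]'

```text
clock: 0.6
position: [0.3325, -0.5047, 0.2261]
ee_rot: [-3.14, -0.086, -0.001]
force: [0.1, -0.3, 0.2]
width: 0.619
gripper_force: 0.0
```

send_rows --increments '[[0, [2, -4, 0], [0, 0, 0]], [0, [2, -4, 0], [0, 0, 0]], [0, [2, -4, 0], [0, 0, 0]], [0, [2, -4, 0], [0, 0, 0]], [0, [2, -4, 0], [0, 0, 0]]]'

```text
clock: 1.1
position: [0.4194, -0.2987, 0.2266]
ee_rot: [-3.14, -0.084, 0.001]
force: [0.9, -0.3, 0.1]
width: 0.179
gripper_force: 0.0
```

send_rows --increments '[[0, [1, -4.5, 0], [0, 0, 0]], [0, [1, -4.5, 0], [0, 0, 0]], [0, [0, -4.5, 0], [0, 0, 0]], [0, [0, -4.5, 0], [0, 0, 0]], [0, [0, -4.5, 0], [0, 0, 0]]]'

```text
clock: 1.6
position: [0.4265, -0.0731, 0.2266]
ee_rot: [3.14, 0.084, -0.0]
force: [1.2, -0.4, 0.0]
width: 0.005
gripper_force: 0.0
```

send_rows --increments '[[0, [0, -4.5, 0], [0, 0, 0]], [0, [0, -4.5, 0], [0, 0, 0]], [0, [0, -4, 0], [0, 0, 0]], [0, [0, 0, 0], [0, 0, 0]], [0, [0, 0, 0], [0, 0, 0]]]'

```text
clock: 2.1
position: [0.4198, 0.0555, 0.2265]
ee_rot: [3.14, 0.088, -0.001]
force: [-0.5, -0.5, -0.3]
width: 0.006
gripper_force: 0.0
```

```bash
python3 - <<'E'
from cell import arm
from h import *
from scipy.spatial.transform import Rotation as Ro
s=arm.observe();print(s["position"],s["joints"].round(2),s["force"])
p=arm.camera_params("wrist");im=arm.get_image("wrist");cv2.imwrite("pics/w1.png",im[:,:,::-1])
x=Ro.from_rotvec(s["ee_rot"]).as_matrix();print("yaw",np.arctan2(x[1,0],x[0,0]),x[:,2])
O=np.array([.486,.1768]);ax=np.array([.9985,.0548]);ay=np.array([-.0548,.9985])
for n,a,b,z in[("tabF",-60,0,.077),("tabL",-45,17,.077),("covFL",-9,40,.106),("covFR",-9,-40,.106),("covRL",95,40,.106)]:
    print(n,proj(p,[*(O+ax*a/1e3+ay*b/1e3),z]).round(0))
E
```

```text
[0.41975485 0.05549095 0.22653573] [ 0.06  0.13 -0.35  2.01  0.05  1.01 -1.83] [-0.52075335 -0.52583463 -0.32435771]
yaw 0.056125180200147874 [-4.87877755e-04 -2.85049950e-04 -9.99999840e-01]
tabF [210. 176.]
tabL [193. 162.]
covFL [152. 130.]
covFR [235. 130.]
covRL [131.   4.]
```

View pics/w1.png

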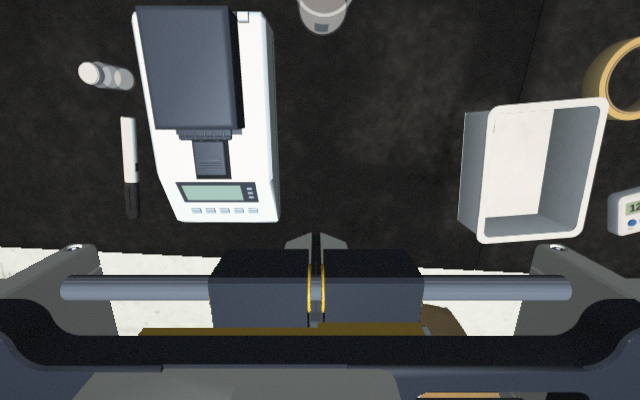

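The wrist view shows the tab front at about (212,178) and the cover's front corners at (156,128) and (240,128). These are within 2–4 px of the projections, so the pose holds, with a y correction of about -1.5 mm.

send_rows --increments '[[0, [1, -3, 0], [0, 0, 0]], [0, [1, -3, 0], [0, 0, 0]], [0, [0.3, -3, 0], [0, 0, 0]], [0, [0, -2.6, 0], [0, 0, 0]], [0, [0, 0, 0], [0, 0, 0]]]'

```text
clock: 2.65
position: [0.4368, 0.1741, 0.2266]
ee_rot: [-3.139, -0.087, 0.001]
force: [-0.1, 0.2, 0.7]
width: 0.006
gripper_force: 0.0
```

send_rows --increments '[[0, [0, 0, 3], [0, 0, 0]], [0, [0, 0, 3], [0, 0, 0]], [0, [0, 0, 3], [0, 0, 0]], [0, [0, 0, 2], [0, 0, 0]], [0, [0, 0, 0], [0, 0, 0]]]'

```text
clock: 3.15
position: [0.4356, 0.169, 0.1143]
ee_rot: [3.138, 0.08, -0.008]
force: [0.5, 0.5, 0.7]
width: 0.003
gripper_force: 0.0
```

```bash
python3 - <<'E'
from cell import arm
from h import *
s=arm.observe();print(s["position"],s["ee_rot"],s["force"])
p=arm.camera_params("wrist");im=arm.get_image("wrist");cv2.imwrite("pics/w2.png",im[:,:,::-1])
O=np.array([.486,.1755]);ax=np.array([.9985,.0548]);ay=np.array([-.0548,.9985])
for n,a,b,z in[("tabFL",-60,17,.077),("tabFR",-60,-17,.077),("covFL",-9,40,.106),("covFR",-9,-40,.106)]:
    print(n,proj(p,[*(O+ax*a/1e3+ay*b/1e3),z]).round(0))
E
```

```text
[0.43556286 0.16896121 0.11429401] [ 3.13765945  0.08016431 -0.00754785] [0.47791234 0.45799876 0.69894486]
tabFL [288. 236.]
tabFR [333. 236.]
covFL [243. 179.]
covFR [375. 179.]
```

View pics/w2.png

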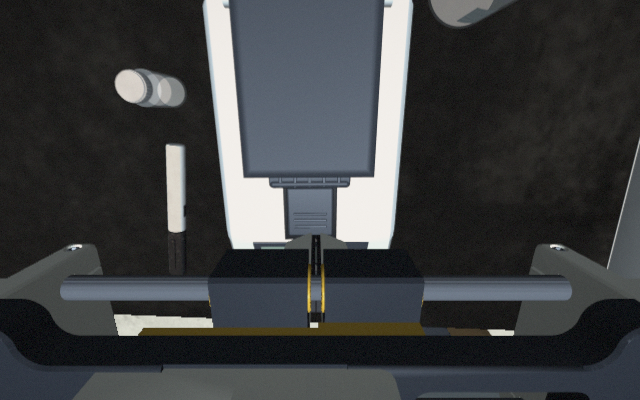

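The wrist view shows the cover's front edge from (241,178) to (375,178) and the tab from column 287 to 336. Both match the projections within 3 px. I'll press now.

send_rows --increments '[[0, [0, -0.4, 1.2], [0, 0, 0]], [0, [0, 0, 1], [0, 0, 0]], [0, [0, 0, 0.8], [0, 0, 0]], [0, [0, 0, 0.4], [0, 0, 0]], [0, [0, 0, 0.3], [0, 0, 0]]]'

```text
clock: 3.7
position: [0.4365, 0.176, 0.0793]
ee_rot: [3.14, 0.085, -0.001]
force: [-0.3, 0.5, -0.5]
width: 0.008
gripper_force: 0.0
```

send_rows --increments '[[0, [0, 0, 0.2], [0, 0, 0]], [0, [0, 0, 0.2], [0, 0, 0]], [0, [0, 0, 0.2], [0, 0, 0]], [0, [0, 0, 0], [0, 0, 0]]]'

```text
clock: 4.1
position: [0.4364, 0.1761, 0.0738]
ee_rot: [3.14, 0.085, -0.0]
force: [-2.3, -0.3, 5.9]
width: 0.006
gripper_force: 3.1
```

send_rows --increments '[[0, [0, 0, 0.15], [0, 0, 0]], [0, [0, 0, 0.1], [0, 0, 0]], [0, [0, 0, 0], [0, 0, 0]], [0, [0, 0, 0], [0, 0, 0]], [0, [0, 0, 0], [0, 0, 0]]]'

```text
clock: 4.6
position: [0.4365, 0.1761, 0.0718]
ee_rot: [3.14, 0.085, 0.001]
force: [-4.4, -1.4, 11.3]
width: 0.004
gripper_force: 6.0
```

```bash
python3 - <<'E'
from cell import arm
from h import *
s=arm.observe();print(s["clock"],s["position"],s["force"])
im=arm.get_image("wrist")[:,:,::-1];im2=arm.get_image("side")[130:280,270:470,::-1]
cv2.imwrite("pics/w3.png",np.vstack([im[:300],cv2.resize(im2,(400,300))[:, :].copy() if 0 else cv2.copyMakeBorder(cv2.resize(im2,(400,300)),0,0,0,240,0)]))
E
```

```text
4.6 [0.43646584 0.17612133 0.07183305] [-4.41171533 -1.36513143 11.30843386]
```

View pics/w3.png

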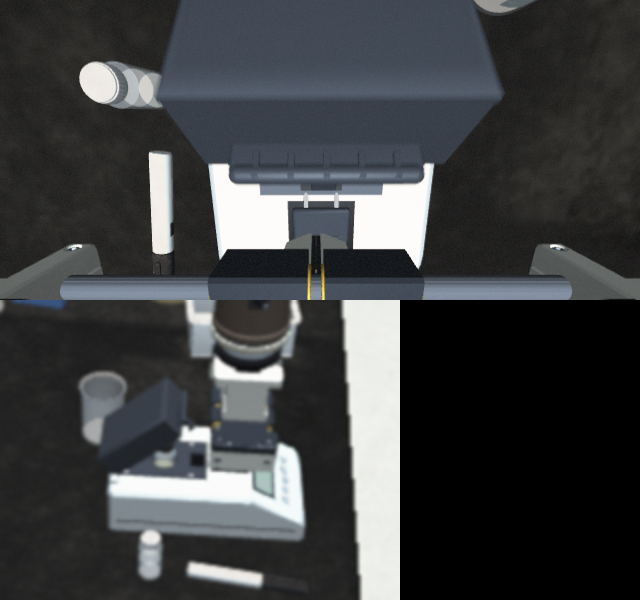

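The top half of the picture shows the cover risen, its front wall and lip visible at about (325,172). The side crop below shows it tilted open. Next I retreat up and to the left, clear of the latch tongue, then push the lip back.

send_rows --increments '[[0, [0, 0, -1], [0, 0, 0]], [0, [-0.5, 0, -2], [0, 0, 0]], [0, [-0.5, 0, -2.5], [0, 0, 0]], [0, [0, -1, -2], [0, 0, 0]], [0, [0, -1.5, -0.8], [0, 0, 0]]]'

```text
clock: 5.2
position: [0.4263, 0.2007, 0.1563]
ee_rot: [-3.14, -0.082, -0.005]
force: [0.0, -0.4, -0.5]
width: 0.005
gripper_force: 0.0
```

send_rows --increments '[[0, [1, 0, 0], [0, 0, 0]], [0, [1.5, 0, 0], [0, 0, 0]], [0, [1.5, 0, 0], [0, 0, 0]], [0, [1, 0, 0], [0, 0, 0]], [0, [0.5, 0, 0], [0, 0, 0]]]'

```text
clock: 5.7
position: [0.481, 0.2032, 0.1533]
ee_rot: [3.14, 0.083, -0.002]
force: [-0.3, 0.2, 0.4]
width: 0.008
gripper_force: 0.0
```

send_rows --increments '[[0, [0.8, 0, 0], [0, 0, 0]], [0, [0.8, 0, 0], [0, 0, 0]], [0, [0.8, 0, 0], [0, 0, 0]], [0, [0.8, 0, 0], [0, 0, 0]], [0, [0.8, 0, 0], [0, 0, 0]]]'

```text
clock: 6.2
position: [0.5207, 0.2056, 0.1543]
ee_rot: [3.14, 0.085, -0.0]
force: [-1.3, 0.4, -0.3]
width: 0.008
gripper_force: 0.3
```

send_rows --increments '[[0, [0.8, 0, 0], [0, 0, 0]], [0, [0.8, 0, 0], [0, 0, 0]], [0, [0.8, 0, 0], [0, 0, 0]], [0, [0.8, 0, 0], [0, 0, 0]], [0, [0.8, 0, 0], [0, 0, 0]]]'

```text
clock: 6.7
position: [0.5608, 0.2077, 0.1542]
ee_rot: [3.14, 0.084, 0.0]
force: [-0.3, 0.2, -0.8]
width: 0.004
gripper_force: 0.1
```

```bash
python3 - <<'E'
from cell import arm
from h import *
s=arm.observe();print(s["clock"],s["position"],s["force"])
im=arm.get_image("wrist")[:,:,::-1];im2=arm.get_image("side")[110:260,270:470,::-1]
cv2.imwrite("pics/w4.png",np.vstack([im[:300],cv2.copyMakeBorder(cv2.resize(im2,(400,300)),0,0,0,240,0)]))
E
```

```text
6.7 [0.56076727 0.20773239 0.15420118] [-0.30573002  0.23823078 -0.79689831]
```

View pics/w4.png

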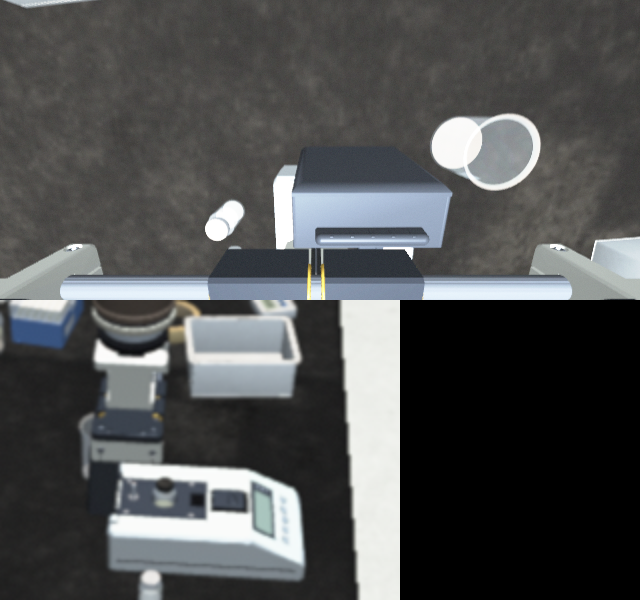

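The picture shows the cover near vertical (lip at about (370,237)). The vial cap stands uncovered in the side crop at about (163,487). I'll push a little further, then wait.

send_rows --increments '[[0, [0.8, 0, 0], [0, 0, 0]], [0, [0.8, 0, 0], [0, 0, 0]], [0, [0.8, 0, 0], [0, 0, 0]], [0, [0.8, 0, 0], [0, 0, 0]], [0, [0.8, 0, 0], [0, 0, 0]]]'

```text
clock: 7.3
position: [0.6005, 0.2098, 0.1541]
ee_rot: [3.14, 0.084, -0.001]
force: [-10.3, -0.3, 0.2]
width: 0.006
gripper_force: 5.1
```

send_rows --increments '[[0, [0, 0, 0], [0, 0, 0]], [0, [0, 0, 0], [0, 0, 0]], [0, [0, 0, 0], [0, 0, 0]], [0, [0, 0, 0], [0, 0, 0]], [0, [0, 0, 0], [0, 0, 0]]]'

```text
clock: 7.8
position: [0.5996, 0.2099, 0.1541]
ee_rot: [3.14, 0.085, -0.001]
force: [-3.8, 0.5, -0.6]
width: 0.004
gripper_force: 1.6
```

send_rows --increments '[[0, [-1.5, 0, 0], [0, 0, 0]], [0, [-2, 0, 0], [0, 0, 0]], [0, [-2, 0.5, 0], [0, 0, 0]], [0, [-2, 1, 0], [0, 0, 0]], [0, [-0.5, 1.3, 0], [0, 0, 0]]]'

```text
clock: 8.3
position: [0.5206, 0.1779, 0.1547]
ee_rot: [-3.14, -0.087, -0.002]
force: [-0.4, 0.5, -0.5]
width: 0.004
gripper_force: 0.0
```

send_rows --increments '[[0, [0, 0, 0], [0, 0, 0]], [0, [0, 0, 0], [0, 0, 0]], [0, [0, 0, 0], [0, 0, 0]]]'

```text
clock: 8.6
position: [0.5228, 0.1781, 0.1544]
ee_rot: [-3.14, -0.084, -0.002]
force: [0.4, 0.1, -0.5]
width: 0.002
gripper_force: 0.0
```

```bash
python3 - <<'E'
from cell import arm
from h import *
s=arm.observe();print(s["clock"],s["position"],s["force"])
p=arm.camera_params("wrist");im=arm.get_image("wrist")[:,:,::-1];im2=arm.get_image("side")[110:260,270:470,::-1]
a=arm.get_image("top")[150:290,260:380,::-1]
O=np.array([.486,.1755]);ax=np.array([.9985,.0548])
for th in(1.6,1.75,1.9):
    x=.095-.116*np.cos(th)+.01*np.sin(th);z=.0715+.116*np.sin(th)+.01*np.cos(th)
    X=[*(O+ax*x),z];print(th,proj(p,X).round(),proj(arm.camera_params("side"),X).round(),(proj(arm.camera_params("top"),X)-[260,150]).round())
q=np.hstack([cv2.resize(im2,(400,300)),cv2.copyMakeBorder(cv2.resize(a,(240,280)),0,20,0,0,0)])
cv2.imwrite("pics/w5.png",np.vstack([im[:300],q]))
E
```

```text
8.6 [0.52275636 0.17812081 0.15437371] [ 0.42491128  0.14517897 -0.48725362]
1.6 [317. 133.] [323. 170.] [53. 18.]
1.75 [317.  91.] [316. 171.] [52. 11.]
1.9 [317.  51.] [309. 172.] [52.  4.]
```

View pics/w5.png

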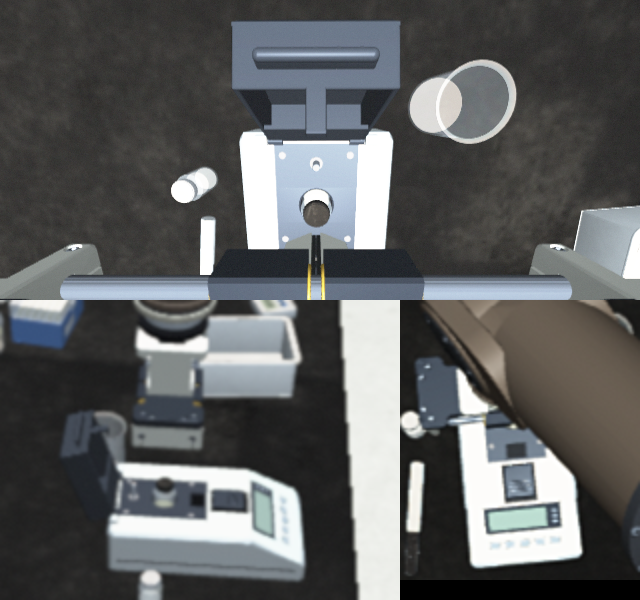

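The wrist view shows the lip at (317,51), which matches a lid angle of about 1.9, so the cover is fully open. The black vial cap is at about (316,213). I'll check it against the well position.

```bash
python3 - <<'E'
from cell import arm
from h import *
p=arm.camera_params("wrist");im=cv2.imread("pics/w5.png")[:300]
m=cv2.inRange(cv2.cvtColor(im,cv2.COLOR_BGR2GRAY),0,110);r=np.zeros_like(m);r[190:234,296:338]=255
c=max(cv2.findContours(m&r,0,2)[0],key=cv2.contourArea);(u,v),d=cv2.minEnclosingCircle(c)
print(u,v,d,ray(p,u,v,.097),cv2.boundingRect(c),"well",np.array([.486,.1755])+.037*np.array([.9985,.0548]),proj(p,[.523,.1775,.097]))
E
```

```text
315.8619079589844 213.09046936035156 13.496783256530762 [0.52413569 0.17819111 0.097     ] (303, 200, 27, 27) well [0.5229445 0.1775276] [316.63594326 214.44706389]
```

send_rows --increments '[[0, [0, 0, 2], [0, 0, 0]], [0, [0, 0, 1.5], [0, 0, 0]], [0, [0, 0, 1], [0, 0, 0]], [0, [0, 0, 0.7], [0, 0, 0]], [0, [0, 0, 0.4], [0, 0, 0]]]'

```text
clock: 9.25
position: [0.5216, 0.1777, 0.0977]
ee_rot: [3.14, 0.085, -0.001]
force: [-0.2, -0.3, 0.8]
width: 0.006
gripper_force: 0.5
```

send_rows --increments '[[0, [0, 0, 0.2], [0, 0, 0]], [0, [0, 0, 0.2], [0, 0, 0]], [0, [0, 0, 0.2], [0, 0, 0]], [0, [0, 0, 0.2], [0, 0, 0]], [0, [0, 0, 0.2], [0, 0, 0]]]'

```text
clock: 9.75
position: [0.5218, 0.1776, 0.0883]
ee_rot: [3.14, 0.084, 0.001]
force: [-2.6, -3.5, 22.1]
width: 0.004
gripper_force: 12.1
```

send_rows --increments '[[0, [0, 0, -0.5], [0, 0, 0]], [0, [0, 0, -1.5], [0, 0, 0]], [0, [0, 0, -2.5], [0, 0, 0]], [0, [0, 0, -2.1], [0, 0, 0]], [0, [0, 0, 0], [0, 0, 0]]]'

```text
clock: 10.25
position: [0.5231, 0.1784, 0.157]
ee_rot: [-3.139, -0.084, -0.007]
force: [-0.6, 0.2, 0.3]
width: 0.005
gripper_force: 0.0
```

send_rows --increments '[[0, [-2, 0, -1], [0, 0, 0]], [0, [-2, 0, -1], [0, 0, 0]], [0, [0, 0, 0], [0, 0, 0]], [0, [0, 0, 0], [0, 0, 0]]]'

```text
clock: 10.65
position: [0.4816, 0.1753, 0.174]
ee_rot: [3.14, 0.085, 0.0]
force: [0.2, -0.2, -0.3]
width: 0.003
gripper_force: 0.0
```

```bash
python3 - <<'E'
from cell import arm
from h import *
s=arm.observe();print(s["clock"],s["position"],s["force"])
p=arm.camera_params("wrist");im=arm.get_image("wrist")[:,:,::-1];im2=arm.get_image("side")[110:260,270:470,::-1]
for z in(.088,.097):print(z,proj(p,[.5235,.1778,z]).round(1))
x=.095-.116*np.cos(1.9)+.01*np.sin(1.9);X=[.486+x*.9985,.1755+x*.0548,.178];print("lip1.9",proj(p,X).round())
cv2.imwrite("pics/w6.png",np.vstack([im[:300],cv2.copyMakeBorder(cv2.resize(im2,(400,300)),0,0,0,240,0)]))
E
```

```text
10.65 [0.48161206 0.17527309 0.17397926] [ 0.22363736 -0.1739457  -0.33807523]
0.088 [315.4 158.4]
0.097 [315.3 160.1]
lip1.9 [315. -41.]
```

View pics/w6.png

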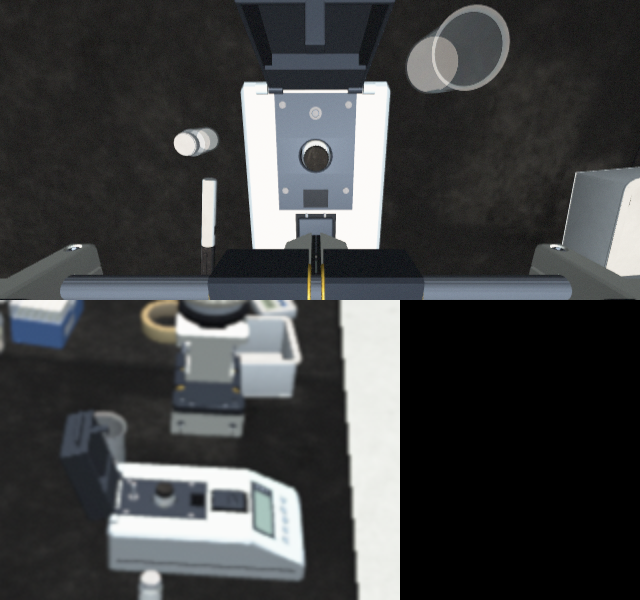

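The vial cap sits lower, centred at (316,157). The cover is still fully open, the tab is clear and the bystanders have not moved. I'm handing in.

```bash
python3 -c "
from cell import arm
print(arm.sign_off())"
```

```text
the job is handed in; nothing more can be done
None
```

I pressed the release tab, pushed the cover fully open and pressed the vial home (22 N at the expected 88 mm cap height), then handed the job in; the sign-off gave no verdict.

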